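Load a vial carrier under the shaker's sprung hold-down arm

ROBOT

A 6-joint arm with a two-finger parallel gripper is mounted at the origin on a cart in front of the work surface, level with it; the furniture and walls round the work are solid. World frame = base frame: x ahead of the robot, y to its left, z up, the work surface at z = 0. Lengths are in mm, angles in rad, forces in N, time in s.
With the tool pointing down it reaches from about 300 to 775 mm from the base axis. Payload 14.6 kg.
Tool frame: the origin (TCP) lies between the finger pads; the fingertips stand 11 mm ahead of it and the grasp point (between the pads) lies 8 mm behind it; z points along the fingers, y is the line along which they close (so a half turn about z gives the same grasp; the last joint's range is limited). The gripper opens to 94 mm and grips with 3 to 60 N. Pads are 16 mm wide; open, the fingers measure 119 mm over their backs; the gripper's body (75 mm by 177 mm) begins 78 mm behind the grasp point.
Start: joints at [-1.224, 0.3, 1.521, -0, 1.321, -0.067], TCP at [221.142, -503.573, 216.446] pointing down, gripper open.
Joint ranges: [-3.03, 3.03], [-0.79, 2.21], [0.23, 2.52], [-1.04, 4.18], [0, 3.07], [-2.55, 2.55]. Speed limits (rad/s): [2.22, 2.22, 2.57, 3.14, 3.14, 3.14].

INTERFACE

Orientations are given as [roll, pitch, yaw] about the fixed x, y, z axes, in that order (R = Rz(yaw) Ry(pitch) Rx(roll)).
In Python, from cell import manip gives the robot as it stands. The module is installed in compiled form; this text tells all that it offers.
- The arm moves only by the tool arm_command, never from a script. Its argument "rows" is one flat list of numbers, 5 for each row, row after row: the shift along the world's x, y, z in mm, then the turn about the world's z in degrees, then the finger opening in mm, from 0 to 94. In form: [dx, dy, dz, twist, jaw, dx, dy, dz, twist, jaw, ...]. A call has 1 to 5 rows; each row shifts and turns the commanded pose from where the row before left it; what a row does not reach is not made up. A row lasts 1/8 s, in which the tool goes at most 62.5 mm and 10.7 degrees, less where a joint would pass 70% of its speed; a pose out of reach is approached as far as the arm can. A call is refused whole if a number of a shift passes 62.5 or a number of a turn 10.7, either way. A call with a gripper value outside its range is refused whole. The fingers move at their own pace and stop on an object; "newtons" is the grip in N (left out, the last holds). Time passes only in rows, so rows that do not move let the fingers close. It gives the time, the measured TCP pose, the force and the opening at its end, in the units of the state.
- manip.read_state(): the state, without advancing time (a new reading comes with each control period).
- manip.camera(name): name is "scene" or "top"; returns a dict with "image" (420x560x3 uint8, blue, green, red), "z_map" (420x560 float32, mm along the optical axis (not along the pixel's ray), 0 where there is no reading), "fx", "fy", "cx", "cy" (pixels), "pose" (4x4, takes a point from camera to world coordinates). Camera axes: x right, y down, z forward; pixel columns grow to the right and rows downward; lengths in mm; the calibration is good to about 2 mm. A picture is of the moment at which its call begins.
- manip.sign_off(): hands the job in, once; it reports no verdict.
The state is a dict: "clock": time; "joints": joint angles; "qd": joint speeds; "effort": joint torques, N m; "eef_pos": TCP position; "eef_rot": TCP orientation; "wrist_force": force on the tool from outside, world axes, zero at the start; "moment": the same for the moment, N m; "finger_gap": finger opening in mm.
Only numpy, scipy, OpenCV 4.12 (cv2) and the standard library are available. Lean on these libraries where they do the work, as an engineer would, in place of code of your own. Each camera call takes 0.05 s, during which the arm holds its last target. There are 200 camera calls.

TASK

Load the carrier with its four vials into the vial shaker: take it by the black handle, set it on the deck with its sloping nose towards the sprung hold-down arm, and slide it in between the guides so that the nose pushes the arm up and the roller drops behind the ridge and bears down on the carrier, fully home against the stop. The stop is not in quite the same place every time, so feel for it and push gently, never with a shove; keep the vials standing in their bores, leave the beaker, timer and marker alone, and let go at the end.

Things in the scene. Friction and masses are not known exactly. Their poses are not given: they have to be found in the camera images.
- shaker: Low bench vial shaker, fixed, switched off: white housing, aluminium deck on top, x = -170 to +165 mm, 124 mm wide (y). Origin at the centre of its underside; a carrier is slid in along its +x; deck top at z = +56 mm. A carrier fully home has its origin at x = -30 mm, up to 18 mm more or less as the stop is set, y = 0, z = +56 mm. The deck before the guides is bare.
- guide_mouth (a point): Point on the deck's top, midway in the flared mouth of the two black guides (12 mm high). Axes as the shaker's. The mouth is 95 mm wide here and narrows over the next 22 mm in x to 76 mm, which the guides keep for 42 mm more.
- stop_nominal (a point): Point on the deck where the stop face (low upright front of the dark steel clamp, 12 mm high) stands on average. Axes as the shaker's. The clamp is screwed tight in T-slots, but differently each time: the real face lies up to 18 mm before or behind this point in x, which is not measured and must be felt. The arm moves with it.
- hold_down_arm (a joint): Sprung arm hinged on the clamp: roller 14 mm across, 35 mm before the stop face; red tab up to 50 mm before it, 50 mm above the deck. Rad, grows as it rises. 0: down on its own stop, roller 5 mm above deck, 4 N. 0.15: on the carrier's ridge, 5 N. 0.05: dropped behind the ridge on its seat, within 1 mm of home (also passed on the ramp, over 20 mm before home). Pushing under it takes 8 to 18 N along the deck.
- carrier: Loose vial carrier, 0.3 kg: aluminium base plate 124 x 72 mm (x, y), 6 mm thick, two blue vial blocks (40 x 72 mm, centred at x = -42 and +42 mm, tops at z = 30 mm), a black handle plate between them and a tongue at the +x end. Origin at the centre of the base plate's underside, z up.
- carrier_handle (a point): Place to grip the carrier's upright black handle plate: 12 mm thick (y), 28 mm long (x), 52 mm above the carrier's underside, 18 mm below the handle's top. Axes as the carrier's; pinch across y.
- carrier_nose (a point): Tip of the carrier's tongue, at its underside, 122 mm in x from the carrier's origin. Axes as the carrier's. The tongue is 28 mm wide; its steel rib rises from the tip (4 mm high) by a 32 degree ramp to a ridge 16 mm high, 20 to 22 mm behind the tip; behind that, down a 35 degree slope, lies the roller's seat, 9 mm high.
- vial_a: 20 ml vial with white screw cap, 25 mm across, 56 mm tall, standing loosely in the carrier's bore at the tail end, -y side (bore 28 mm wide, 24 mm deep). Origin at the centre of its underside, which is 6 mm above the carrier's.
- vial_b: 20 ml vial with white screw cap, 25 mm across, 56 mm tall, standing loosely in the carrier's bore at the tail end, +y side (bore 28 mm wide, 24 mm deep). Origin at the centre of its underside, which is 6 mm above the carrier's.
- vial_c: 20 ml vial with white screw cap, 25 mm across, 56 mm tall, standing loosely in the carrier's bore at the nose end, -y side (bore 28 mm wide, 24 mm deep). Origin at the centre of its underside, which is 6 mm above the carrier's.
- vial_d: 20 ml vial with white screw cap, 25 mm across, 56 mm tall, standing loosely in the carrier's bore at the nose end, +y side (bore 28 mm wide, 24 mm deep). Origin at the centre of its underside, which is 6 mm above the carrier's.
- marker: Blue-and-white marker pen lying on the near left of the bench, 135 mm long (y), 17 mm thick. Origin at the middle of its underside. Leave alone.
- beaker: Plastic beaker, 69 mm across, 83 mm tall, on the near left of the bench. Origin at the centre of its underside. Leave alone.
- bench_timer: Bench timer, 72 x 66 x 21 mm, on the near left of the bench. Origin at the centre of its underside. Leave alone.
There are look-alikes about, which are no part of the job. What is shaped like the vial_c but yellow is not meant. What is shaped like the vial_d but red is not meant.

How it is judged (in metres and radians):
On the way, in this order (a step that is already met when the one before it is completed fails the run):
1. the carrier lies level on the deck, still short of the hold-down arm, which is down (contact force between carrier and shaker above 0.5 N and value of joint hold_down_arm below 0.02 rad and z of carrier in the frame of shaker below 0.062 m and x of carrier in the frame of shaker below -0.05 m and angle between carrier's own z axis and vertical below 0.08 rad), for 0.05 s.
2. the nose, slid along the deck, has pushed the sprung arm up on to the ridge (value of joint hold_down_arm above 0.13 rad and contact force between hold_down_arm and carrier above 1 N and z of carrier in the frame of shaker below 0.062 m).
At the end, for the whole second after the job is handed in: The carrier lies level and straight on the deck between the guides, home to within about 2 to 3 mm of the stop, with the arm's roller dropped behind the ridge (arm between 0.035 and 0.062 rad) and bearing on it; all four vials stand in their bores; the carrier is released and at rest (value of joint hold_down_arm between 0.035 and 0.062 rad and x of carrier in the frame of shaker between -0.052 and -0.006 m and z of carrier in the frame of shaker between 0.053 and 0.0585 m and angle between the x axis of carrier and the x axis of shaker, either way round below 0.12 rad and angle between carrier's own z axis and vertical below 0.06 rad and contact force between hold_down_arm and carrier above 1 N and linear speed of carrier below 0.01 m/s and not (contact force between the fingers and carrier above 0.1 N) and z of each of vial_a, vial_b, vial_c, vial_d in the frame of carrier below 0.012 m and angle between each of vial_a, vial_b, vial_c, vial_d's own z axis and vertical below 0.25 rad); the robot touches nothing.
It fails at once if the carrier is shoved against the arm or the stop (over 38 N on the shaker in all while the arm is lifted; its weight and the arm make some 20 N of this), or is dropped on the deck (over 150 N) ((contact force between carrier and shaker above 38 N and value of joint hold_down_arm above 0.02 rad) or contact force between carrier and shaker above 150 N).
It fails at once if the hold-down arm is thrown far back (value of joint hold_down_arm above 0.4 rad).
It fails at once if a vial falls over or comes out of its bore (angle between any of vial_a, vial_b, vial_c, vial_d's own z axis and vertical above 0.5 rad or distance between any of vial_a, vial_b, vial_c, vial_d and carrier above 0.075 m).
It fails at once if the beaker, timer or marker is disturbed (distance of any of beaker, bench_timer, marker from where it was at the start of the episode above 0.02 m).
It also fails if it takes over 72 s, if anything falls off the work surface, if the arm or the gripper's body presses on something with over 40 N, if the wrist force passes 120 N, or if a joint passes its speed limit or range.

## Working session

There is one attempt and no reset: what is moved stays moved. The work goes in short steps, Python scripts to look and compute and a tool call to move; the robot and the scene stay as the last step left them, time stands still between calls to the robot, and variables do not carry over. Pictures are saved under pics/ and viewed, on a budget of 10 in all, crops included, one or two more only if the job needs it, and the job is handed in when it is done.

Besides the shell and the picture viewer there is one more tool, called after "Request:" as name(argument=value, ...) on one line, values as JSON. arm_command: Moves the arm, as the interface text tells. Its arguments: {"type":"object","properties":{"rows":{"type":"array","items":{"type":"number"}},"newtons":{"type":"number"}},"required":["rows"]}

```bash
mkdir -p pics && cat > h.py <<'E'
import numpy as np, cv2
from cell import manip
def cam(n):
    c=manip.camera(n); return c
def pts(c):
    z=c["z_map"].astype(float); v,u=np.mgrid[0:z.shape[0],0:z.shape[1]]
    P=np.stack([(u-c["cx"])/c["fx"]*z,(v-c["cy"])/c["fy"]*z,z,np.ones_like(z)],-1)
    W=(P@np.array(c["pose"]).T)[...,:3]; W[z==0]=np.nan; return W
E
python3 - <<'E'
from h import *
a=cam("scene");b=cam("top")
np.savez("s0.npz",**{k+n:np.array(c[k]) for n,c in (("s",a),("t",b)) for k in c})
cv2.imwrite("pics/scene0.png",a["image"]);cv2.imwrite("pics/top0.png",b["image"])
print(np.array(b["pose"]).round(2),b["fx"],np.array(a["pose"]).round(2)); print(manip.read_state())
E
```

```text
[[-3.00000e-02 -1.00000e+00  7.00000e-02  4.73160e+02]
 [-1.00000e+00  3.00000e-02 -1.00000e-02 -9.79000e+01]
 [ 0.00000e+00 -7.00000e-02 -1.00000e+00  1.54541e+03]
 [ 0.00000e+00  0.00000e+00  0.00000e+00  1.00000e+00]] 424.03251954122476 [[ 8.40000e-01 -2.40000e-01  4.90000e-01 -1.12690e+02]
 [-5.50000e-01 -3.80000e-01  7.50000e-01 -1.11376e+03]
 [ 0.00000e+00 -8.90000e-01 -4.50000e-01  6.73650e+02]
 [ 0.00000e+00  0.00000e+00  0.00000e+00  1.00000e+00]]
{'clock': 0.1, 'joints': array([-1.22358385e+00,  3.00411462e-01,  1.52151722e+00, -3.45636085e-05,
        1.32069712e+00, -6.66102070e-02]), 'qd': array([-4.55042949e-04,  3.21336732e-04, -7.14168449e-04,  4.98490611e-06,
       -2.75716924e-04, -1.15577463e-04]), 'effort': array([ 1.36530463e-03, -5.32644975e+01, -3.53284407e+01,  7.09627778e-02,
        2.34727882e-02, -2.46605919e-05]), 'eef_pos': array([ 221.06961561, -503.37072233,  215.94604962]), 'eef_rot': array([-3.14055956e+00, -3.53624042e-05,  4.13831234e-01]), 'wrist_force': array([ 0.46140699, -0.30344161, -0.42043176]), 'moment': array([-0.02041481, -0.00956965,  0.00566322]), 'finger_gap': 93.95322639224638}
```

View pics/scene0.png

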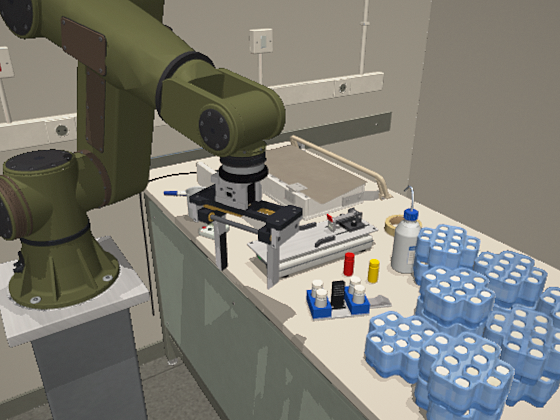

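View pics/top0.png

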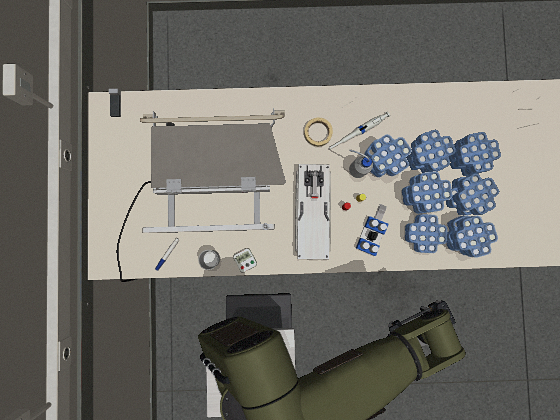

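The carrier is the blue/black object at scene (338,300), top (372,235), and it is the only one. The look-alikes are the loose red vial at scene (349,264) and the yellow one at (373,270), both on the bench, plus the light-blue racks on the right. The shaker is at top (312,210), with its clamp at the far end. Next I'll measure and check in one close crop.

```bash
python3 - <<'E'
from h import *
d=np.load("s0.npz")
c={k:d[k+"t"] for k in("image","z_map","fx","fy","cx","cy","pose")}; s={k:d[k+"s"] for k in c}
T=cv2.resize(c["image"][155:275,280:400],(480,480),interpolation=cv2.INTER_CUBIC)
S=cv2.resize(s["image"][200:330,250:395],(320,287),interpolation=cv2.INTER_CUBIC)
o=np.zeros((480,800,3),np.uint8);o[:,:480]=T;o[:287,480:]=S;cv2.imwrite("pics/crop1.png",o)
for n,k in(("top",c),("scene",s)):
    W=pts(k);hsv=cv2.cvtColor(k["image"],cv2.COLOR_BGR2HSV);H,Sa,V=[hsv[...,i].astype(int) for i in range(3)]
    x,y,z=W[...,0],W[...,1],W[...,2]
    box=(x>280)&(x<700)&(y>-560)&(y<-60)
    def rep(l,m):
        if m.sum()<3: print(n,l,"few");return
        p=W[m]; r=cv2.minAreaRect(p[:,:2].astype(np.float32)); print(n,l,m.sum(),p.mean(0).round(1),"med",np.median(p,0).round(1),"rect",np.round(r[0],1),np.round(r[1],1),round(r[2],1))
    blue=(H>100)&(H<125)&(Sa>150)&box&(z>10)&(z<45)
    cc=cv2.connectedComponentsWithStats(blue.astype(np.uint8))
    for i in range(1,cc[0]):
        if cc[2][i,4]>15: rep("blue%s"%cc[3][i].round(),cc[1]==i)
    rep("handle",(V<70)&box&(z>40)&(z<85)&(y<-190)&(y>-420)&(x<470))
    rep("deck",box&(abs(z-56)<6)&(y>-180)&(y<-60)&(Sa<60)&(V>130))
    rep("guides/black on deck",(V<70)&box&(z>45)&(z<140)&(y>-190))
    rep("redtab",((H<8)|(H>172))&(Sa>150)&box&(z>85)&(y>-190))
E
```

```text
top blue[374. 225.] 100 [ 509.9 -457.8   29.5] med [ 506.5 -457.8   29.9] rect [ 512.3 -465.3] [71.7 40.4] 66.4
top blue[366. 247.] 102 [ 435.5 -424.1   29. ] med [ 435.  -423.4   30.4] rect [ 435.1 -431.1] [73.2 38.6] 65.7
top handle 5 [ 437.8 -381.4   45.2] med [ 442.  -404.9   43.2] rect [ 424.7 -346.6] [ 11.  141.4] 18.5
top deck 6 [ 534.5 -123.3   58.8] med [ 534.9 -124.    58.1] rect [ 534.2 -124.3] [283.7   6.4] 23.6
top guides/black on deck 6 [ 579.7 -125.    57.7] med [ 603.4 -125.5   55.9] rect [ 549.6 -150.5] [278.8  63.5] 26.1
top redtab few
scene blue[356. 303.] 300 [ 498.2 -483.7   23.8] med [ 497.6 -492.6   25.9] rect [ 506.6 -468.8] [69.7 51.5] 62.3
scene blue[318. 307.] 309 [ 422.7 -448.7   23.6] med [ 422.3 -458.4   26.3] rect [ 438.9 -436.2] [77.4 48.1] 65.9
scene handle few
scene deck 72 [655.4 -85.4  56.1] med [657.  -86.7  56.1] rect [ 545.3 -114.1] [309.   41.7] 17.9
scene guides/black on deck few
scene redtab few
```

View pics/crop1.png

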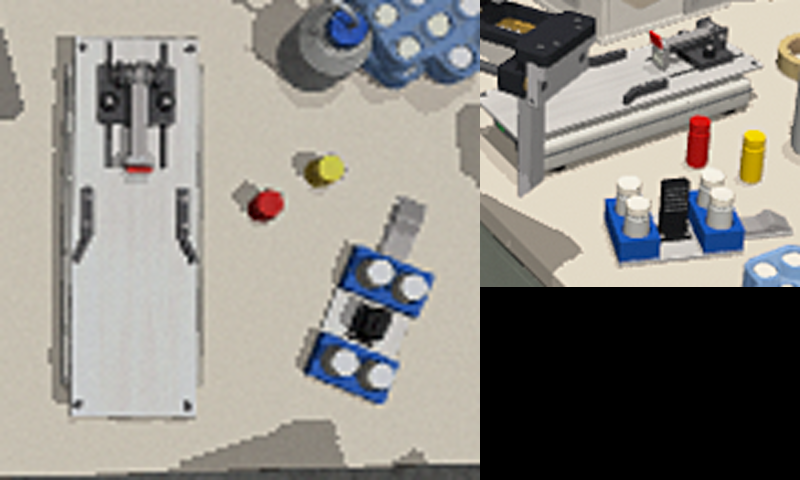

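The crop confirms the carrier: four white-capped vials, black handle at crop (370,322), tongue towards crop (405,210). The block centres are 84.4 mm apart (84 given), which puts the carrier at about (474,-448) with yaw -24°. The shaker lies at y≈-210, so I'll measure it properly.

```bash
python3 - <<'E'
from h import *
d=np.load("s0.npz")
for n in "ts":
    k={q:d[q+n] for q in("image","z_map","fx","fy","cx","cy","pose")}
    W=pts(k);hsv=cv2.cvtColor(k["image"],cv2.COLOR_BGR2HSV);H,Sa,V=[hsv[...,i].astype(int) for i in range(3)]
    x,y,z=W[...,0],W[...,1],W[...,2]
    b=(x>280)&(x<760)&(y>-310)&(y<-110)
    def rep(l,m):
        if m.sum()<3: print(n,l,"few");return
        p=W[m]; r=cv2.minAreaRect(p[:,:2].astype(np.float32)); print(n,l,m.sum(),"med",np.median(p,0).round(1),"rect",np.round(r[0],1),np.round(r[1],1),round(r[2],1), "lo",p.min(0).round(),"hi",p.max(0).round())
    def comps(l,m,mn):
        cc=cv2.connectedComponentsWithStats(m.astype(np.uint8))
        for i in range(1,cc[0]):
            if cc[2][i,4]>=mn: rep(l+str(cc[3][i].round()),cc[1]==i)
    m=b&(abs(z-56)<5); cc=cv2.connectedComponentsWithStats(m.astype(np.uint8)); i=1+np.argmax(cc[2][1:,4]); rep("deck",cc[1]==i)
    p=W[cc[1]==i]
    if n=="t":
        # edges: per row/col extremes
        for xx in range(330,670,40):
            q=p[abs(p[:,0]-xx)<6]
            if len(q): print(xx,q[:,1].min().round(1),q[:,1].max().round(1))
    comps("dark",b&(V<85)&(z>58)&(z<130),8)
    comps("red",b&((H<8)|(H>172))&(Sa>130)&(z>70),2)
    hb=(x>420)&(x<530)&(y>-490)&(y<-400)
    comps("handle",hb&(V<80)&(z>45)&(z<90),4)
    comps("caps",hb&(Sa<60)&(V>150)&(z>52)&(z<70),4)
E
```

```text
t deck 2180 med [ 543.  -236.3   56.5] rect [ 567.9 -238.1] [113.5 333.1] 87.8 lo [ 401. -300.   51.] hi [ 735. -176.   61.]
410 -285.3 -176.3
450 -286.2 -181.0
490 -288.3 -182.5
530 -289.3 -183.9
570 -291.3 -185.2
610 -292.3 -186.3
650 -293.7 -184.5
t dark[309. 178.] 110 med [ 680.5 -225.4   71. ] rect [ 681.2 -224.9] [29.6 50. ] 81.4 lo [ 657. -243.   63.] hi [ 708. -212.  102.]
t dark[319. 178.] 85 med [ 679.7 -262.    71.6] rect [ 681.7 -262.3] [56.9 25.1] 5.6 lo [ 654. -275.   59.] hi [ 711. -249.  101.]
t dark[302. 207.] 10 med [ 580.9 -197.3   67.2] rect [ 581.1 -197.1] [ 3.9 14.2] 89.4 lo [ 574. -199.   60.] hi [ 588. -195.   70.]
t dark[325. 208.] 12 med [ 575.2 -278.9   68.1] rect [ 576.9 -279.4] [ 6.3 17.8] 89.5 lo [ 568. -283.   60.] hi [ 586. -276.   76.]
t dark[300. 215.] 13 med [ 553.1 -191.    69.6] rect [ 551.1 -191.5] [ 4.6 28.5] 65.0 lo [ 539. -199.   61.] hi [ 564. -183.   73.]
t dark[326. 217.] 11 med [ 546.8 -281.8   66.8] rect [ 546.  -282.9] [22.   5.4] 29.7 lo [ 536. -288.   60.] hi [ 554. -275.   74.]
t red[314. 197.] 6 med [ 611.  -239.9  105.7] rect [ 611.
[... 1217 characters left out ...]
. -207.   58.] hi [ 598. -194.   69.]
s dark[324. 241.] 80 med [ 562.9 -285.8   65.3] rect [ 562.7 -286.1] [64.5 11.8] 6.2 lo [ 531. -295.   59.] hi [ 595. -279.   70.]
s red[329. 217.] 27 med [ 611.6 -242.9   97.6] rect [ 611.3 -241.1] [22.6  7.5] 89.5 lo [ 608. -252.   87.] hi [ 615. -230.  106.]
s handle[338. 287.] 144 med [ 471.6 -453.7   61.1] rect [ 472.8 -452. ] [13.3 27.3] 71.0 lo [ 460. -461.   45.] hi [ 485. -443.   72.]
s caps[356. 284.] 135 med [ 512.5 -464.2   60.5] rect [ 512.7 -467.3] [53.  21.6] 65.8 lo [ 494. -489.   52.] hi [ 528. -442.   64.]
s caps[319. 288.] 157 med [ 434.5 -429.4   60.4] rect [ 435.7 -436.7] [60.  22.8] 71.2 lo [ 420. -464.   52.] hi [ 453. -408.   64.]
```

Shaker: yaw is about -2°, origin about (570,-238), and the centre line is y ≈ -238.2-0.036(x-575). The red tab front at x≈608 puts the stop face near x≈658. Before descending I'll check the rack heights around the gripper body footprint.

```bash
python3 - <<'E'
from h import *
d=np.load("s0.npz")
for n in "ts":
    k={q:d[q+n] for q in("image","z_map","fx","fy","cx","cy","pose")}
    W=pts(k).reshape(-1,3); 
    a=np.radians(-24); L=W[:,:2]-[474,-448]; u=L@[np.cos(a),np.sin(a)]; v=L@[-np.sin(a),np.cos(a)]
    for lo,hi in((-160,-130),(-130,-100),(-100,-80),(-80,-45),(45,80),(80,130)):
        m=(abs(u)<60)&(v>lo)&(v<hi); print(n,lo,hi,m.sum(),np.nanmax(W[m,2]).round() if m.any() else None)
E
```

```text
t -160 -130 316 66.0
t -130 -100 329 66.0
t -100 -80 177 12.0
t -80 -45 321 9.0
t 45 80 316 10.0
t 80 130 458 63.0
s -160 -130 995 61.0
s -130 -100 966 63.0
s -100 -80 346 4.0
s -80 -45 598 4.0
s 45 80 87 3.0
s 80 130 524 57.0
```

Request:
arm_command(rows=[50,10,0,-9.5,94,50,10,0,-9.5,94,50,10,0,-9.5,94,50,10,0,-9.5,94,53,15,0,-9.7,94], newtons=25)

```text
clock: 0.72
eef_pos: [475.5, -448.1, 216.0]
eef_rot: [-3.141, 0.001, -0.425]
wrist_force: [-0.2, -1.2, -0.8]
finger_gap: 94.0
```

Request:
arm_command(rows=[-1,0,-45,0,94,0,0,-45,0,94,0,0,-40,0,60,0,0,-25,0,60,0,0,-15,0,60])

```text
clock: 1.35
eef_pos: [472.8, -448.2, 44.8]
eef_rot: [-3.141, 0.002, -0.419]
wrist_force: [0.0, 0.3, -0.1]
finger_gap: 67.6
```

```bash
python3 - <<'E'
from h import *
b=cam("top");a=cam("scene")
o=np.zeros((400,800,3),np.uint8)
o[:,:400]=cv2.resize(b["image"][195:275,335:415],(400,400),interpolation=cv2.INTER_CUBIC)
o[:,400:]=cv2.resize(a["image"][230:330,290:390],(400,400),interpolation=cv2.INTER_CUBIC)
cv2.imwrite("pics/grasp.png",o)
E
```

```text
(no output)
```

View pics/grasp.png

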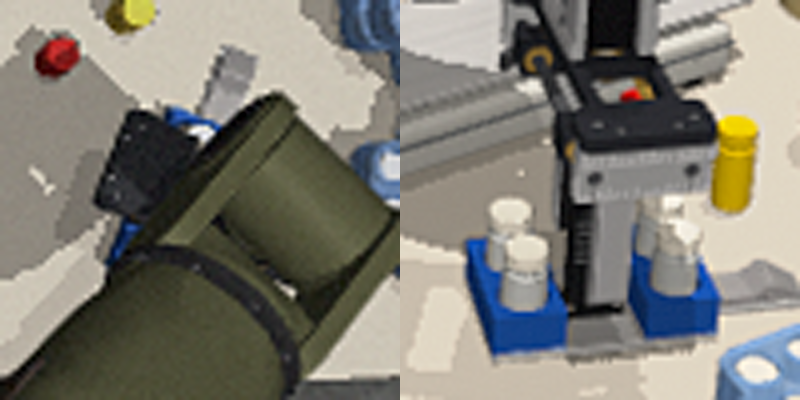

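The picture shows the fingers on both sides of the handle, at (590,240) in the right half, with the vials clear. I'll close.

Request:
arm_command(rows=[0,0,0,0,0,0,0,0,0,0,0,0,0,0,0,0,0,0,0,0,0,0,0,0,0], newtons=40)

```text
clock: 2.08
eef_pos: [473.2, -448.6, 46.6]
eef_rot: [3.142, -0.0, -0.419]
wrist_force: [0.5, 0.1, 0.2]
finger_gap: 13.5
```

Request:
arm_command(rows=[0,0,0,0,0,0,0,6,0,0,0,0,16,0,0,0,0,24,0,0,0,0,24,0,0])

```text
clock: 2.7
eef_pos: [473.2, -448.6, 118.2]
eef_rot: [3.141, -0.0, -0.419]
wrist_force: [-0.5, 0.2, -4.0]
finger_gap: 11.9
```

Request:
arm_command(rows=[0,0,16,0,0,0,0,6,0,0,-1,8,0,2,0,-2,18,0,4,0,-2,24,0,4,0])

```text
clock: 3.32
eef_pos: [467.6, -397.4, 137.2]
eef_rot: [-3.141, 0.002, -0.241]
wrist_force: [0.2, 0.5, -3.1]
finger_gap: 11.8
```

Request:
arm_command(rows=[-1,28,0,4,0,0,28,0,4,0,0,28,0,3,0,0,28,0,1,0,0,24,0,0,0])

```text
clock: 3.95
eef_pos: [466.7, -260.9, 137.7]
eef_rot: [-3.141, 0.001, -0.034]
wrist_force: [1.1, -0.3, -4.7]
finger_gap: 11.9
```

Request:
arm_command(rows=[0,16,0,0,0,0,8,0,0,0,0,4,0,0,0,0,0,0,0,0,0,0,0,0,0])

```text
clock: 4.58
eef_pos: [467.1, -235.0, 138.4]
eef_rot: [3.142, 0.0, -0.035]
wrist_force: [0.5, 0.2, -4.0]
finger_gap: 11.9
```

```bash
cat > look.py <<'E'
from h import *
def look(name):
    b=cam("top");a=cam("scene")
    o=np.zeros((420,800,3),np.uint8)
    o[:,:300]=cv2.resize(b["image"][155:275,280:366],(300,420),interpolation=cv2.INTER_CUBIC)
    o[:,300:]=cv2.resize(a["image"][185:290,240:365],(500,420),interpolation=cv2.INTER_CUBIC)
    cv2.imwrite("pics/%s.png"%name,o)
    for n,k in(("top",b),("scene",a)):
        W=pts(k);hsv=cv2.cvtColor(k["image"],cv2.COLOR_BGR2HSV);H,Sa,V=[hsv[...,i].astype(int) for i in range(3)]
        x,y,z=W[...,0],W[...,1],W[...,2]
        m=(H>105)&(H<125)&(Sa>150)&(x>350)&(x<700)&(y>-320)&(y<-150)&(z>50)&(z<170)
        cc=cv2.connectedComponentsWithStats(m.astype(np.uint8))
        for i in range(1,cc[0]):
            if cc[2][i,4]>15:
                p=W[cc[1]==i];r=cv2.minAreaRect(p[:,:2].astype(np.float32))
                print(n,"blue",len(p),np.round(r[0],1),np.round(r[1],1),round(r[2],1),"ztop",np.percentile(p[:,2],90).round(1),"lo",p.min(0).round(),"hi",p.max(0).round())
        m=((H<8)|(H>172))&(Sa>130)&(z>70)&(y>-310)&(y<-150)&(x>560)&(x<660)
        if m.any(): print(n,"red",np.median(W[m],0).round(1),np.percentile(W[m,2],[5,95]).round(1))
    st=manip.read_state(); print(st["clock"],st["eef_pos"].round(1),st["eef_rot"].round(3),st["wrist_force"].round(1),st["moment"].round(2),round(st["finger_gap"],1))
E
python3 -c "from look import *;look('carry')"
```

```text
top blue 22 [ 518.1 -208.4] [13.9 25.9] 78.8 ztop 125.7 lo [ 506. -218.  104.] hi [ 529. -201.  126.]
top blue 31 [ 412.8 -246.5] [39.9 10.2] 88.2 ztop 124.6 lo [ 407. -266.  116.] hi [ 418. -226.  127.]
top red [ 611.  -240.   105.9] [104.  111.4]
scene blue 232 [ 502.9 -259.4] [43.7 56.1] 50.7 ztop 121.7 lo [ 477. -278.   98.] hi [ 529. -227.  134.]
scene blue 305 [ 433.2 -237.4] [75.2 58.2] 86.7 ztop 122.1 lo [ 404. -275.   99.] hi [ 462. -199.  124.]
scene red [ 611.5 -245.    99.5] [ 89.8 104. ]
4.675 [ 467.1 -234.9  138.4] [ 3.142  0.    -0.035] [-0.   0.8 -3.8] [0.1  0.06 0.01] 11.9
```

View pics/carry.png

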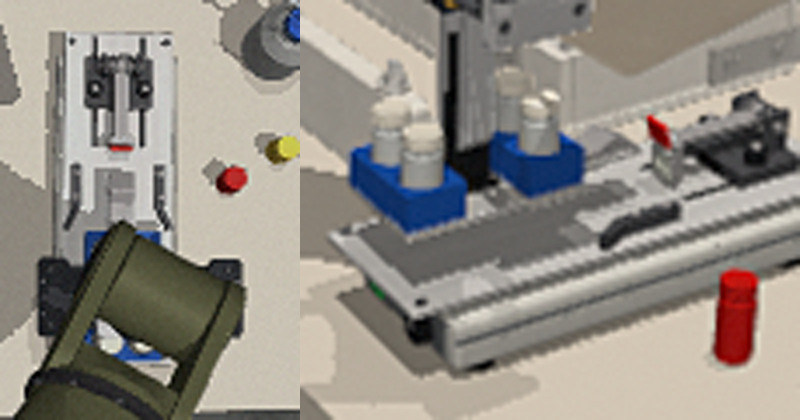

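The view shows the carrier over the bare deck, straight with the guides, nose at the near side of the red tab, and all vials standing. Now I'll lower it gently (contact expected at TCP z≈102.6).

Request:
arm_command(rows=[2,0,-8,0,0,0,0,-12,0,0,0,0,-8,0,0,0,0,-3,0,0,0,0,-1,0,0])

```text
clock: 5.3
eef_pos: [469.1, -234.6, 106.3]
eef_rot: [-3.142, 0.0, -0.035]
wrist_force: [0.1, 0.1, -2.3]
finger_gap: 12.0
```

Request:
arm_command(rows=[0,0,-1,0,0,0,0,-1,0,0,0,0,-1,0,0,0,0,0,0,0,0,0,0,0,0])

```text
clock: 5.92
eef_pos: [469.1, -234.6, 103.5]
eef_rot: [-3.142, 0.0, -0.035]
wrist_force: [0.2, 0.1, -3.3]
finger_gap: 11.5
```

Request:
arm_command(rows=[0,0,-0.5,0,0,0,0,-0.5,0,0,0,0,0,0,0,0,0,0,0,0])

```text
clock: 6.42
eef_pos: [469.2, -234.6, 102.5]
eef_rot: [3.142, -0.0, -0.035]
wrist_force: [-0.3, 0.8, -3.8]
finger_gap: 11.9
```

Request:
arm_command(rows=[0,0,-0.5,0,0,0,0,0,0,0,0,0,-0.5,0,0,0,0,0,0,0])

```text
clock: 6.92
eef_pos: [469.2, -234.6, 102.5]
eef_rot: [3.141, -0.0, -0.035]
wrist_force: [-6.9, 2.9, 11.8]
finger_gap: 11.6
```

Request:
arm_command(rows=[0,0,0.5,0,0,0,0,0,0,30,0,0,0,0,30,0,0,0,0,30,0,0,0,0,30])

```text
clock: 7.55
eef_pos: [469.2, -234.6, 101.9]
eef_rot: [-3.142, -0.0, -0.035]
wrist_force: [-0.5, -0.6, 0.3]
finger_gap: 30.3
```

```bash
python3 -c "from look import *;look('deck')"
```

```text
top blue 19 [ 521.8 -204.1] [11.8 27.9] 58.2 ztop 89.6 lo [ 507. -216.   82.] hi [ 531. -202.   95.]
top blue 17 [ 528.3 -261.2] [26.1  9.3] 65.0 ztop 90.0 lo [ 519. -272.   80.] hi [ 530. -247.   93.]
top blue 25 [ 415.5 -248.3] [40.2 14.6] 64.5 ztop 90.2 lo [ 409. -268.   80.] hi [ 431. -233.   92.]
top red [ 611.1 -240.1  105. ] [ 98.3 111.3]
scene blue 217 [ 503.5 -258.8] [41.1 57.7] 43.3 ztop 86.1 lo [ 479. -278.   62.] hi [ 531. -227.   96.]
scene blue 300 [ 436.7 -235.4] [77.4 58.8] 87.3 ztop 86.0 lo [ 407. -274.   62.] hi [ 466. -196.   88.]
scene red [ 611.6 -243.1   98.4] [ 88.6 103.2]
7.65 [ 469.2 -234.6  101.9] [ 3.142 -0.    -0.035] [ 0.4  0.4 -0.6] [0.03 0.01 0.  ] 29.9
```

View pics/deck.png

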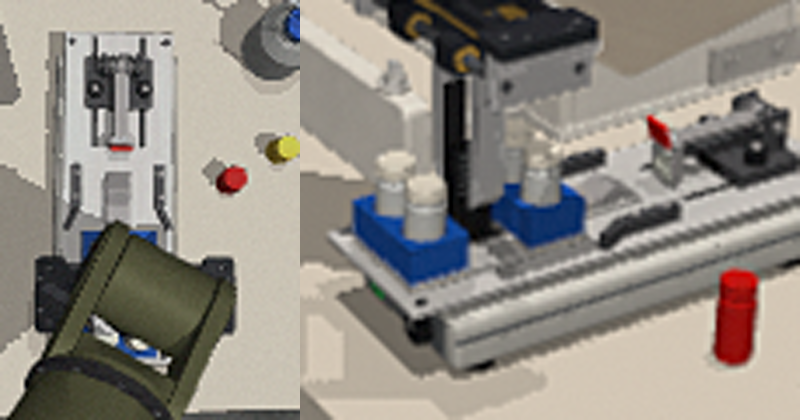

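The carrier lies flat on the deck. Block tops are at z≈86, which is 56+30, and the nose is short of the tab. I'll regrip and slide up to just before the arm (roller contact expected at TCP x≈500).

Request:
arm_command(rows=[0,0,0.5,0,0,0,0,0,0,0,0,0,0,0,0,3,-0.1,0,0,0,4,-0.1,0,0,0], newtons=40)

```text
clock: 8.28
eef_pos: [476.2, -234.8, 102.5]
eef_rot: [-3.142, 0.0, -0.035]
wrist_force: [-3.6, -0.8, 2.7]
finger_gap: 11.8
```

Request:
arm_command(rows=[4,-0.2,0,0,0,4,-0.1,0,0,0,3,-0.1,0,0,0,2,-0.1,0,0,0,0,0,0,0,0])

```text
clock: 8.9
eef_pos: [489.4, -235.3, 102.5]
eef_rot: [3.141, -0.001, -0.035]
wrist_force: [0.3, 0.3, 2.2]
finger_gap: 11.3
```

Request:
arm_command(rows=[2,-0.1,0,0,0,2,0,0,0,0,2,-0.1,0,0,0,2,-0.1,0,0,0,0,0,0,0,0])

```text
clock: 9.52
eef_pos: [497.5, -235.6, 102.5]
eef_rot: [3.142, -0.001, -0.035]
wrist_force: [-2.3, 0.2, 3.7]
finger_gap: 11.6
```

Request:
arm_command(rows=[1,0,0,0,0,1,-0.1,0,0,0,1,0,0,0,0,1,-0.1,0,0,0,0,0,0,0,0])

```text
clock: 10.15
eef_pos: [500.2, -235.7, 102.5]
eef_rot: [-3.141, 0.002, -0.035]
wrist_force: [-13.4, 1.8, 10.3]
finger_gap: 11.9
```

Request:
arm_command(rows=[1,0,0,0,0,1,-0.1,0,0,0,1,0,0,0,0,1,-0.1,0,0,0,0,0,0,0,0])

```text
clock: 10.78
eef_pos: [504.2, -235.9, 102.5]
eef_rot: [-3.141, 0.002, -0.035]
wrist_force: [-14.3, 0.3, 10.1]
finger_gap: 12.0
```

Request:
arm_command(rows=[0,0,0.3,0,0,1,0,0,0,0,1,-0.1,0,0,0,0,0,0,0,0])

```text
clock: 11.28
eef_pos: [506.2, -236.0, 102.5]
eef_rot: [-3.141, 0.003, -0.035]
wrist_force: [-12.9, 1.9, 7.8]
finger_gap: 11.5
```

Request:
arm_command(rows=[1,0,0.2,0,0,1,-0.1,0,0,0,1,0,0,0,0,1,-0.1,0,0,0,0,0,0,0,0])

```text
clock: 11.9
eef_pos: [510.2, -236.2, 102.5]
eef_rot: [-3.141, 0.003, -0.035]
wrist_force: [-11.1, 1.0, 4.1]
finger_gap: 11.2
```

Request:
arm_command(rows=[1,0,0,0,0,1,-0.1,0,0,0,1,0,0,0,0,1,-0.1,0,0,0,0,0,0,0,0])

```text
clock: 12.52
eef_pos: [514.5, -236.3, 102.5]
eef_rot: [-3.141, 0.002, -0.035]
wrist_force: [-8.4, -0.3, 4.1]
finger_gap: 11.6
```

Request:
arm_command(rows=[1,0,0,0,0,1,-0.1,0,0,0,1,0,0,0,0,1,-0.1,0,0,0,0,0,0,0,0])

```text
clock: 13.15
eef_pos: [518.8, -236.5, 102.5]
eef_rot: [-3.141, 0.001, -0.035]
wrist_force: [-5.8, 0.3, 1.6]
finger_gap: 11.7
```

Request:
arm_command(rows=[1,0,0,0,0,1,-0.1,0,0,0,1,0,0,0,0,0,0,0,0,0])

```text
clock: 13.65
eef_pos: [522.3, -236.7, 102.5]
eef_rot: [-3.141, -0.0, -0.035]
wrist_force: [2.2, -0.0, -4.1]
finger_gap: 11.9
```

Request:
arm_command(rows=[1,0,0,0,0,1,-0.1,0,0,0,1,0,0,0,0,0,0,0,0,0])

```text
clock: 14.15
eef_pos: [525.3, -236.8, 102.8]
eef_rot: [-3.141, -0.0, -0.035]
wrist_force: [2.8, -1.3, -8.1]
finger_gap: 11.9
```

```bash
python3 -c "from look import *;look('ridge')"
```

```text
top red [ 613.7 -239.5  113.3] [111.1 114.8]
scene blue 209 [ 559.5 -261.3] [41.  55.6] 48.3 ztop 86.1 lo [ 536. -279.   62.] hi [ 585. -231.   99.]
scene blue 294 [ 492.  -238.5] [75.9 58. ] 88.0 ztop 86.4 lo [ 463. -276.   61.] hi [ 521. -200.   92.]
scene red [ 613.  -244.5  104.9] [ 96.1 112.5]
14.25 [ 525.2 -236.8  102.8] [-3.142 -0.    -0.035] [ 3.8 -0.4 -8.3] [-0.04 -0.26 -0.03] 12.0
```

View pics/ridge.png

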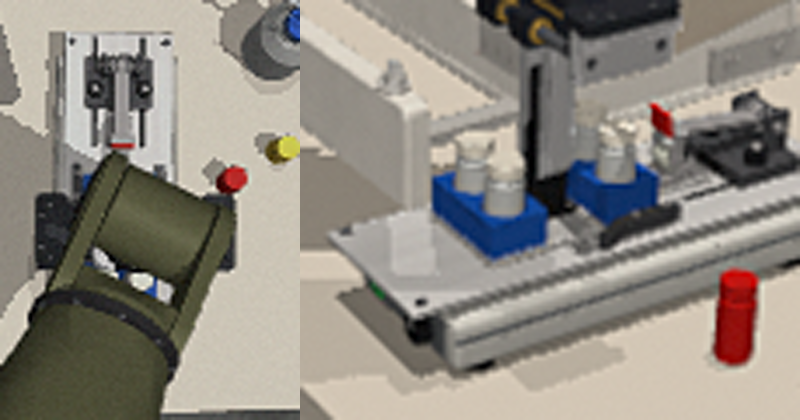

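The view shows the carrier between the guides, vials upright, and the tab raised 7 mm. Fx has changed sign, so the roller is over the ridge. I'll ease z back, cut the grip so the pads slip before any shove, and feel for the stop.

Request:
arm_command(rows=[0,0,-0.4,0,0,0,0,0,0,0,1,0,0,0,0,1,-0.1,0,0,0,0,0,0,0,0], newtons=12)

```text
clock: 14.88
eef_pos: [527.3, -237.0, 102.6]
eef_rot: [3.141, -0.0, -0.035]
wrist_force: [0.6, 0.7, -3.7]
finger_gap: 12.1
```

Request:
arm_command(rows=[1,0,0,0,0,0.5,-0.1,0,0,0,0,0,0,0,0])

```text
clock: 15.25
eef_pos: [528.7, -237.1, 102.6]
eef_rot: [3.142, -0.0, -0.035]
wrist_force: [1.5, 0.6, -3.0]
finger_gap: 11.9
```

Request:
arm_command(rows=[0.5,0,0,0,0,0.5,0,0,0,0,0,0,0,0,0])

```text
clock: 15.62
eef_pos: [529.7, -237.1, 102.6]
eef_rot: [3.142, -0.0, -0.035]
wrist_force: [0.3, 0.4, -2.9]
finger_gap: 12.2
```

Request:
arm_command(rows=[0.5,0,0,0,0,0.5,0,0,0,0,0,0,0,0,0])

```text
clock: 16.0
eef_pos: [530.7, -237.1, 102.6]
eef_rot: [3.142, -0.0, -0.035]
wrist_force: [-1.3, 0.6, -3.3]
finger_gap: 11.8
```

Request:
arm_command(rows=[0.5,0,0,0,0,0.5,-0.1,0,0,0,0,0,0,0,0])

```text
clock: 16.38
eef_pos: [531.5, -237.1, 102.5]
eef_rot: [-3.141, 0.0, -0.035]
wrist_force: [-3.3, 0.3, -0.5]
finger_gap: 11.6
```

Request:
arm_command(rows=[0.5,0,0,0,0,0.5,0,0,0,0,0,0,0,0,0])

```text
clock: 16.75
eef_pos: [532.4, -237.2, 102.6]
eef_rot: [-3.141, 0.001, -0.035]
wrist_force: [-5.1, 1.1, 0.5]
finger_gap: 11.7
```

Request:
arm_command(rows=[0.5,0,0,0,0,0,0,0,0,0])

```text
clock: 17.0
eef_pos: [532.9, -237.2, 102.6]
eef_rot: [-3.142, 0.001, -0.035]
wrist_force: [-4.4, 0.3, 0.9]
finger_gap: 11.8
```

```bash
python3 -c "from look import *;look('near')"
```

```text
top red [ 610.1 -242.2  112.6] [100.2 381.8]
scene blue 205 [ 569.  -261.3] [41.5 55.8] 56.4 ztop 85.9 lo [ 544. -280.   63.] hi [ 596. -233.   88.]
scene blue 289 [ 486.2 -244.9] [61.7 74.6] 47.3 ztop 86.1 lo [ 470. -277.   62.] hi [ 532. -201.   88.]
scene red [ 612.5 -241.6  101.1] [ 94.2 109.3]
17.1 [ 532.9 -237.2  102.5] [-3.141e+00  1.000e-03 -3.500e-02] [-5.4  0.4 -0.1] [ 0.12  0.78 -0.09] 11.8
```

Request:
arm_command(rows=[0.5,0,0,0,0,0,0,0,0,0])

```text
clock: 17.35
eef_pos: [533.2, -237.2, 102.5]
eef_rot: [-3.141, 0.001, -0.035]
wrist_force: [-5.9, 0.7, 1.5]
finger_gap: 12.1
```

Request:
arm_command(rows=[0.5,0,0,0,0,0,0,0,0,0])

```text
clock: 17.6
eef_pos: [533.3, -237.2, 102.5]
eef_rot: [-3.141, 0.002, -0.035]
wrist_force: [-9.4, 0.5, 3.8]
finger_gap: 12.0
```

Request:
arm_command(rows=[0.5,0,0,0,0,0,0,0,0,0])

```text
clock: 17.85
eef_pos: [533.5, -237.2, 102.5]
eef_rot: [-3.141, 0.003, -0.035]
wrist_force: [-12.3, 0.5, 4.6]
finger_gap: 11.7
```

The TCP stalls at x≈533.3 while the push rises about 3 N per 0.5 mm, so it is on the stop. This fits the roller contact felt at about 498–500 plus 35 mm. I'll relieve the push, release and look.

Request:
arm_command(rows=[-1,0,-0.2,0,0,0,0,0,0,40,0,0,0,0,40,0,0,0,0,40,0,0,0,0,40])

```text
clock: 18.48
eef_pos: [533.7, -237.2, 102.4]
eef_rot: [3.141, -0.0, -0.035]
wrist_force: [0.6, -0.6, -0.3]
finger_gap: 40.0
```

Request:
arm_command(rows=[0,0,6,0,40,0,0,14,0,40,0,0,30,0,40,0,0,45,0,40,0,0,40,0,40])

```text
clock: 19.1
eef_pos: [533.6, -237.1, 240.2]
eef_rot: [3.141, -0.001, -0.035]
wrist_force: [0.1, 0.3, -0.4]
finger_gap: 40.1
```

Request:
arm_command(rows=[-30,-20,20,0,40,-35,-45,0,0,40,-35,-60,0,0,40,-35,-60,0,0,40,-20,-60,0,0,40])

```text
clock: 19.73
eef_pos: [384.5, -471.0, 259.1]
eef_rot: [3.14, -0.001, -0.035]
wrist_force: [1.6, 0.1, 0.2]
finger_gap: 40.1
```

```bash
python3 -c "from look import *;look('end')"
```

```text
top blue 120 [ 576.3 -239. ] [70.3 38.4] 87.6 ztop 91.5 lo [ 557. -274.   75.] hi [ 597. -204.   96.]
top blue 111 [ 492.2 -235.9] [69.5 34.5] 88.3 ztop 90.3 lo [ 474. -271.   80.] hi [ 510. -201.   94.]
top red [ 611.2 -239.   103.5] [ 99.3 110.7]
scene blue 203 [ 565.9 -262.3] [37.1 55.7] 40.3 ztop 86.2 lo [ 543. -280.   63.] hi [ 595. -231.  100.]
scene blue 291 [ 485.8 -245.7] [62.9 74.2] 48.7 ztop 85.8 lo [ 470. -278.   63.] hi [ 532. -200.   88.]
scene red [ 612.2 -249.4  100.7] [ 94.4 107.5]
19.825 [ 383.1 -473.6  257.7] [ 3.141  0.    -0.04 ] [ 0.6  0.2 -0.7] [ 0.04 -0.   -0.02] 40.3
```

View pics/end.png

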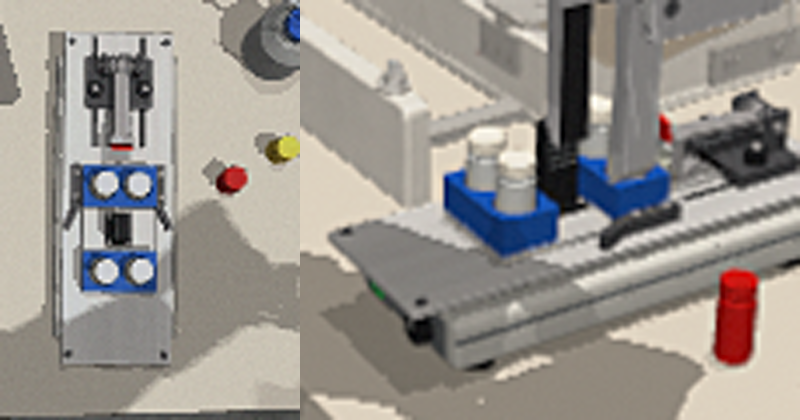

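The top view shows the carrier straight between the guides (block mid x≈534.2), all four caps in place, and the nose under the arm. The fingers hide the tab in the scene view, so I'll move away and compare its height with the start image.

Request:
arm_command(rows=[-40,-10,20,0,40,-45,-10,20,0,40,-45,-10,20,0,40,-40,-10,0,0,40,0,0,0,0,40])

```text
clock: 20.45
eef_pos: [214.3, -509.5, 318.6]
eef_rot: [3.14, -0.0, -0.037]
wrist_force: [0.1, 0.0, -0.6]
finger_gap: 40.0
```

```bash
python3 - <<'E'
from look import *
look('end2')
d=np.load("s0.npz")
for n,k in(("before",{q:d[q+"s"] for q in("image","z_map","fx","fy","cx","cy","pose")}),("now",cam("scene"))):
    W=pts(k);h=cv2.cvtColor(k["image"],cv2.COLOR_BGR2HSV)
    m=((h[...,0]<8)|(h[...,0]>172))&(h[...,1]>130)&(W[...,0]>590)&(W[...,0]<640)&(W[...,2]>75)
    p=W[m];print(n,len(p),np.median(p,0).round(1),np.percentile(p[:,2],[5,95]).round(1),"pix",np.argwhere(m).mean(0).round(2))
E
```

```text
top blue 119 [ 576.4 -238.9] [69.5 38.5] 88.1 ztop 91.0 lo [ 556. -274.   77.] hi [ 597. -204.   94.]
top blue 112 [ 492.3 -236.4] [70.4 34.6] 88.3 ztop 89.9 lo [ 474. -272.   75.] hi [ 510. -201.   96.]
top red [ 611.3 -238.4  104.9] [ 98. 111.]
scene blue 212 [ 568.9 -259.8] [43.  56.8] 43.8 ztop 86.3 lo [ 546. -282.   62.] hi [ 595. -224.   98.]
scene blue 293 [ 500.9 -239.6] [73.8 61.5] 85.2 ztop 85.6 lo [ 469. -277.   61.] hi [ 531. -201.   88.]
scene red [ 612.8 -241.8  100. ] [ 93.3 108.3]
20.55 [ 216.4 -509.   318. ] [ 3.141 -0.    -0.035] [ 0.3  0.3 -0.5] [-0.01 -0.   -0.08] 39.9
before 27 [ 611.6 -242.9   97.6] [ 89.2 105.6] pix [217.37 329.26]
now 26 [ 612.1 -243.6  102.7] [ 93.6 108.7] pix [215.77 329.38]
```

View pics/end2.png

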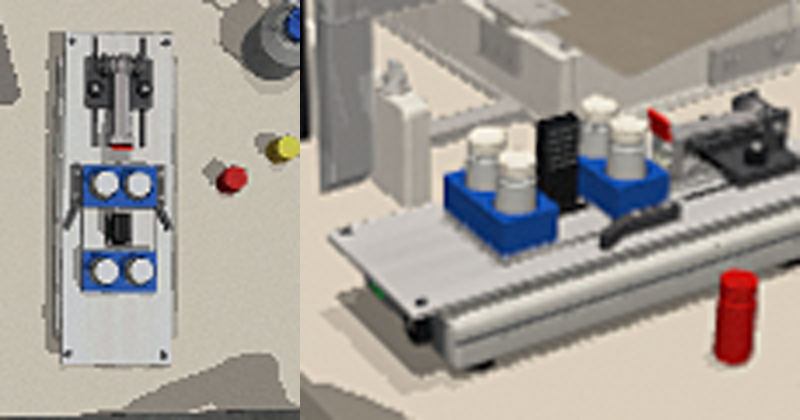

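```bash
python3 -c "
from cell import manip
print(manip.sign_off())"
```

```text
the job is handed in; nothing more can be done
None
```

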